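Clear and raise the cut-list screen under the bench lamp

ROBOT

A 7-joint arm with a two-finger parallel gripper is mounted at the origin on the work surface. World frame = base frame: x ahead of the robot, y to its left, z up, the work surface at z = 0. Lengths are in m, angles in rad, forces in N, time in s.
With the tool pointing down it reaches from about 0.425 to 0.875 m from the base axis. Payload 4.7 kg.
Tool frame: the origin (TCP) lies on the centre line of the jaws, within the pads' length; the fingertips stand 17 mm ahead of it and the grasp point (between the pads) lies 2 mm behind it; z points along the fingers, y is the line along which they close (so a half turn about z gives the same grasp; the last joint's range is limited). The gripper opens to 87 mm and grips with 3 to 60 N. Pads are 19 mm wide; open, the fingers measure 117 mm over their backs; the gripper's body (75 mm by 190 mm) begins 51 mm behind the grasp point.
Start: joints at [-1.243, 0.321, -0.07, 1.45, 0.023, 1.371, -0.057], TCP at [0.201, 0.618, 0.24] pointing down, gripper open.
Joint ranges: [-2.86, 2.86], [-0.3, 2.09], [-1.38, 1.24], [0.06, 2.45], [-1.56, 4.7], [0.09, 2.05], [-2.69, 2.69]. Speed limits (rad/s): [2.57, 2.57, 3.14, 3.14, 3.14, 3.14, 3.14].

INTERFACE

Orientations are given as a rotation vector (axis times angle).
In Python, from bench import arm, imaging, finder gives the robot as it stands.
- The arm moves only by the tool jog_arm, never from a script. Its argument "commands" is a list that holds one entry, the list of rows, each a list of 7 numbers: the shift along the tool's x, y, z in mm, then the turn, a rotation vector about the tool's x, y, z in degrees, then the opening, from 0 (shut) to 1 (fully open). A call has 1 to 10 rows; each row shifts and turns the commanded pose from where the row before left it, along the tool's axes as they then stand; what a row does not reach is not made up. A row lasts 1/10 s, in which the tool goes at most 50 mm and 8.59 degrees, less where a joint would pass 70% of its speed; a pose out of reach is approached as far as the arm can. A call is refused whole if a number of a shift passes 50 or a number of a turn 8.59, either way. A call with a gripper value outside its range is refused whole. The fingers move at their own pace and stop on an object; "newtons" is the grip in N (left out, the last holds). Time passes only in rows, so rows that do not move let the fingers close. It gives the time, the measured TCP pose, the force, the opening and the grip force at its end, in the units of the state.
- arm.state(): the state, without advancing time (a new reading comes with each control period).
- imaging.snapshot(name): name is "scene" or "top"; returns the picture (480x640x3 uint8, blue, green, red); there is no depth.
- imaging.get_calibration(name): a dict with "camera_matrix" (3x3 intrinsics, pixels), "rvec" (rotation vector, rad) and "tvec" (3), from world to camera coordinates, as OpenCV has them. Camera axes: x right, y down, z forward; pixel columns grow to the right and rows downward; lengths in m; the calibration is good to about 2 mm. A picture is of the moment at which its call begins. get_calibration takes no time and is no camera call.
- arm.job_done(): hands the job in; it is judged then, once.
Trained networks look in the newest picture that a camera, given by its name, has taken for a name from the list of things; names that differ only in an ending like _2 or _b are one class to them, and where a whole thing is asked for, a point or a joint stands for the part that bears it (a point fixed in the world has none). Each returns a list of dicts, best first, with "confidence" (0 to 1); they miss things now and then, are a little off and sometimes report something else, mostly with a low value. They report only what shows in the picture. A call takes as long as a camera call. They do not tell look-alikes from the thing itself.
- finder.search_frame(camera, thing): "location" ([row, column] in pixels, amid what is visible of it).
- finder.silhouettes(camera, thing): "region" (480x640 bool, what is visible of it) and "location" ([row, column] in pixels, amid what is visible of it).
The state is a dict: "time": time; "joints": joint angles; "joint_vel": joint speeds; "joint_efforts": joint torques, N m; "tool_pos": TCP position; "eef_rot": TCP orientation; "contact_force": force on the tool from outside, world axes, zero at the start; "ft_torque": the same for the moment, N m; "opening": opening from 0.0 (shut) to 1.0 (fully open); "grasp_force": force on a finger pad.
Only numpy, scipy, OpenCV 4.12 (cv2) and the standard library are available. Lean on these libraries where they do the work, as an engineer would, in place of code of your own. Each camera call takes 0.05 s, during which the arm holds its last target. There are 200 camera calls.

TASK

A pine offcut has been left on the closed screen of the cut-list terminal. First take it off and lay it down in the empty plywood tray without dropping it, leaving the screen closed; then raise the screen to about 60 degrees from its closed position, so that it stays there by itself, and let go. Do not strike the lamp above it, and leave the glue bottle, the mug and the tin where they stand.

Things in the scene. Friction and masses are not known exactly. Their poses are not given: they have to be found in the camera images.
- terminal: Cut-list terminal like a rugged laptop, fixed to the bench: black base 180 (x) x 240 (y) x 32 mm high with keys; origin at the centre of the base's underside, z up; its front faces -x of its own frame. The screen lies closed on it. The terminal's yaw varies by about -0.15 to 0.35 rad.
- screen (a joint): Stiff hinge of the screen along the terminal's y axis at its far edge: 0 = closed flat, grows as the front edge rises, 1.9 rad = fully back; 60 degrees = 1.047 rad. It stays where it is left; moving it takes 5 to 8 N at the tab. The grey screen is 14 mm thick, 240 mm wide, its edge 175 mm from the hinge axis; closed, its top is 48 mm above the bench.
- screen_hinge (a point): The middle of the hinge axis, 85 mm in +x from the terminal's origin, 41 mm above the bench; axes as the terminal's.
- tab_grip (a point): Grip point on the aluminium pull tab at the middle of the screen's front edge, 205 mm from the hinge axis. The tab is 24 mm wide (y), 12 mm thick, in the screen's mid-plane (41 mm above the bench when closed), and sticks out 45 mm beyond the screen's edge; the point is 30 mm out from that edge. Axes turn with the screen: x to the hinge, y along it, z up when closed.
- lamp_bar (a point): Centre of the fixed bench lamp's bar, which runs along its y above the screen: 45 (x) x 340 (y) x 30 mm high, underside 330 mm above the bench; axes parallel to the terminal's within 0.03 rad. It lies about 70 mm nearer the terminal's front than the hinge axis, so the gripper must come in under it from the front with the tool tilted.
- offcut_center (a point): Centre of the pine offcut, a loose block 100 (x) x 40 (y) x 35 mm high, 50 to 110 g, lying flat on the closed screen; x along its length, which points roughly from the screen's front to its hinge (within 0.3 rad).
- offcut: The same pine offcut; origin at the centre of its underside.
- tray: Empty open plywood tray fixed to the bench on the robot's right, 210 x 210 mm outside, 35 mm high, walls and floor about 6 mm; origin at the centre of its underside, z up.
- lamp: The whole bench lamp (bar, arm, post), fixed; its origin is on the bench, within 15 mm of the terminal's origin in plan. Its post, 22 mm thick on a 90 mm disc foot, stands at the terminal's far left corner, 140 mm in +x and 190 mm in +y of this origin; a 20 mm arm runs from its top to the bar.
- glue: White plastic glue bottle, 56 mm diameter, 150 mm high, bystander; origin under its centre.
- mug: Steel mug, 76 mm diameter, 85 mm high with a side handle, bystander; origin under its centre.
- tin: Plain metal tin, 68 mm diameter, 75 mm high, bystander; origin under its centre.
Mind the look-alikes: they are no part of the job. There is more than one size of the offcut; the job needs the largest.

How it is judged:
On the way:
1. the offcut lies in the tray, let go and at rest, with the screen still closed (x of offcut_center in the frame of tray between -0.095 and 0.095 m and y of offcut_center in the frame of tray between -0.095 and 0.095 m and z of offcut_center in the frame of tray between 0 and 0.036 m and linear speed of offcut below 0.03 m/s and contact force between the fingers and offcut below 0.1 N and value of joint screen below 0.15 rad), for 0.2 s.
At the end, for the whole second after the job is handed in: The screen stands 54 to 66 degrees (0.942 to 1.152 rad) open and still; the offcut lies at rest in the tray, its centre within 95 mm of the tray's middle along both tray axes and less than 36 mm above the tray's underside (value of joint screen between 0.942 and 1.152 rad and velocity of joint screen between -0.03 and 0.03 rad/s and x of offcut_center in the frame of tray between -0.095 and 0.095 m and y of offcut_center in the frame of tray between -0.095 and 0.095 m and z of offcut_center in the frame of tray between 0 and 0.036 m and linear speed of offcut below 0.03 m/s); the robot touches nothing.
It fails at once if the robot strikes the lamp (more than 3 N) (contact force between any of the arm, the fingers, offcut and lamp above 3 N).
It fails at once if the offcut is dropped or thrown (faster than 0.9 m/s while not held, a fall of about 4 cm) (contact force between the fingers and offcut below 0.1 N and linear speed of offcut above 0.9 m/s).
It fails at once if the glue is moved by more than 30 mm or tipped (distance of glue from where it was at the start of the episode above 0.03 m or angle between glue's own z axis and vertical above 0.4 rad).
It fails at once if the mug is moved by more than 30 mm or tipped (distance of mug from where it was at the start of the episode above 0.03 m or angle between mug's own z axis and vertical above 0.4 rad).
It fails at once if the tin is moved by more than 30 mm or tipped (distance of tin from where it was at the start of the episode above 0.03 m or angle between tin's own z axis and vertical above 0.4 rad).
It also fails if it takes over 59 s, if anything falls off the work surface, if the arm or the gripper's body presses on something with over 40 N, if the wrist force passes 120 N, or if a joint passes its speed limit or range.

## Working session

There is one attempt and no reset: what is moved stays moved. The work goes in short steps, Python scripts to look and compute and a tool call to move; the robot and the scene stay as the last step left them, time stands still between calls to the robot, and variables do not carry over. Pictures are saved under pics/ and viewed, at most 10 in all, crops included, and the job is handed in when it is done.

Besides the shell and the picture viewer there is one more tool, called after "Call:" by a JSON object that holds its "name" and its "arguments". jog_arm: Moves the arm, as the interface text tells. Its arguments: {"type":"object","properties":{"commands":{"type":"array"},"newtons":{"type":"number"}},"required":["commands"]}

```bash
mkdir -p pics; cat > h.py <<'E'
import numpy as np, cv2
from bench import arm, imaging, finder
from scipy.spatial.transform import Rotation as R
def cal(n):
    c=imaging.get_calibration(n); return np.array(c["camera_matrix"],float),np.array(c["rvec"],float).ravel(),np.array(c["tvec"],float).ravel()
def back(n,px,z):
    "pixels (col,row) -> world points at height z"
    K,r,t=cal(n); M=R.from_rotvec(r).as_matrix(); px=np.atleast_2d(np.array(px,float))
    d=(np.linalg.inv(K)@np.c_[px,np.ones(len(px))].T).T@M; o=-M.T@t
    return o+d*((z-o[2])/d[:,2])[:,None]
def proj(n,P):
    K,r,t=cal(n); return cv2.projectPoints(np.array(P,float).reshape(-1,1,3),r,t,K,None)[0].reshape(-1,2)
E
python3 - <<'E'
from h import *
for n in ("scene","top"):
    im=imaging.snapshot(n); cv2.imwrite(f"pics/{n}0.png",im)
    K,r,t=cal(n); print(n,-R.from_rotvec(r).as_matrix().T@t)
    for th in ("terminal","screen","tab_grip","offcut","tray","lamp","lamp_bar","glue","mug","tin"):
        print(th,[(np.round(d["location"]).tolist(),round(d["confidence"],2)) for d in finder.search_frame(n,th)])
print(arm.state())
E
```

```text
scene [ 1.10452198 -0.06963717  1.05755637]
terminal [([290.0, 344.0], 0.93)]
screen [([280.0, 352.0], 0.66)]
tab_grip [([282.0, 346.0], 0.69)]
offcut [([305.0, 263.0], 0.96), ([277.0, 333.0], 0.93), ([365.0, 322.0], 0.66)]
tray [([269.0, 178.0], 0.86)]
lamp []
lamp_bar [([212.0, 420.0], 0.83)]
glue [([346.0, 227.0], 0.67)]
mug [([361.0, 164.0], 0.76)]
tin [([216.0, 444.0], 0.71)]
top [0.39074667 0.06625583 1.28463472]
terminal [([263.0, 284.0], 0.66)]
screen [([263.0, 287.0], 0.9), ([209.0, 396.0], 0.19)]
tab_grip [([262.0, 286.0], 0.93)]
offcut [([252.0, 364.0], 0.71), ([251.0, 300.0], 0.69), ([194.0, 326.0], 0.68)]
tray [([306.0, 436.0], 0.92)]
lamp [([218.0, 230.0], 0.93)]
lamp_bar [([219.0, 230.0], 0.71)]
glue [([208.0, 396.0], 0.83), ([260.0, 288.0], 0.22)]
mug [([212.0, 449.0], 0.73), ([210.0, 398.0], 0.33)]
tin [([311.0, 171.0], 0.74), ([221.0, 227.0], 0.22)]
{'time': 1.1, 'joints': array([-1.24289172,  0.32097927, -0.07008446,  1.45050869,  0.02259148,
        1.37078732, -0.05694026]), 'joint_vel': array([ 5.52768047e-05,  1.85693475e-05, -2.26242010e-04, -8.42203230e-04,
        1.18027002e-03,  8.11896585e-04, -2.72416788e-04]), 'joint_efforts': array([ 7.09997880e-05, -4.91118121e+01, -4.03051721e-01, -3.12761092e+01,
       -6.36638096e-02,  3.42227868e-02,  4.96796417e-05]), 'tool_pos': array([0.20067705, 0.61826663, 0.23959551]), 'eef_rot': array([4.90952476e-01, 3.10293664e+00, 1.52096540e-04]), 'contact_force': array([-0.03761405, -0.40289315, -0.16256118]), 'ft_torque': array([-0.03070862, -0.03191462, -0.00808561]), 'grasp_force': 0.0, 'opening': 1.0022921872339172}
```

View pics/top0.png

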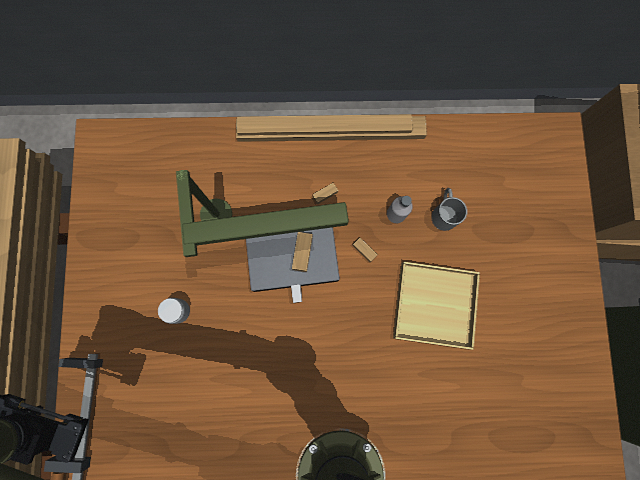

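View pics/scene0.png

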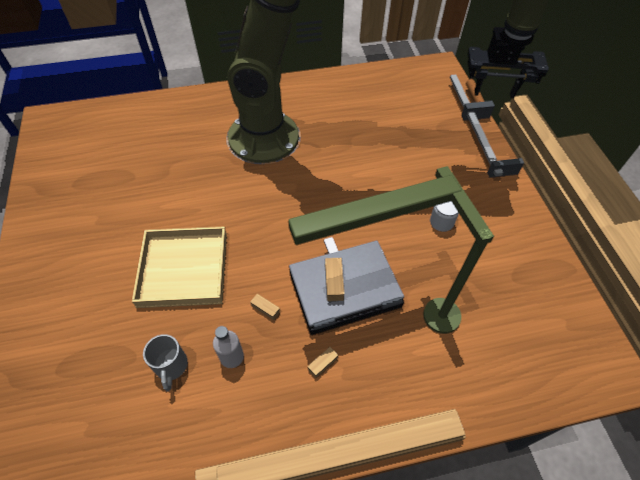

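The wanted offcut is the one on the screen, at top (col 302, row 252) and scene (334, 277). The look-alikes are two smaller blocks on the bench at top (364, 250) and (326, 192), or scene (263, 305) and (322, 365). The tab is at top (296, 293), the tray at (436, 306), and the lamp bar runs from (185, 245) to (347, 215). Next I'll measure them.

```bash
cat > m.py <<'E'
from h import *
im={n:imaging.snapshot(n) for n in("top","scene")}
def sil(n,th,near=None):
    L=finder.silhouettes(n,th)
    if near is not None: L=sorted(L,key=lambda d:np.hypot(d["location"][0]-near[1],d["location"][1]-near[0]))
    return L[0]["region"].astype(np.uint8) if L else None
def rect(n,m,z):
    ys,xs=np.nonzero(m); P=back(n,np.c_[xs,ys],z)[:,:2]
    (c,s,a)=cv2.minAreaRect((P*1000).astype(np.float32)); return np.round(c,0),np.round(s,0),round(a,1)
for n,th,z,near in [("top","offcut",.083,(302,252)),("scene","offcut",.083,(334,277)),("top","tray",.035,None),("scene","tray",.035,None),("top","tab_grip",.047,None),("top","screen",.048,None),("scene","screen",.048,None),("top","lamp_bar",.36,None),("scene","lamp_bar",.345,None),("top","tin",.075,None),("scene","tin",.04,None)]:
    m=sil(n,th,near)
    if m is None: print(n,th,None); continue
    print(n,th,m.sum(),rect(n,m,z)); np.save(f"{n}_{th}.npy",m)
c=cv2.resize(im["top"][190:320,170:360],None,fx=4,fy=4,interpolation=cv2.INTER_CUBIC); cv2.imwrite("pics/c1.png",c)
c=cv2.resize(im["scene"][160:340,280:500],None,fx=3.3,fy=3.3,interpolation=cv2.INTER_CUBIC); cv2.imwrite("pics/c2.png",c)
E
python3 m.py
```

```text
top offcut 611 (array([580.,  86.]), array([ 43., 103.]), 80.0)
scene offcut 727 (array([587.,  85.]), array([ 42., 114.]), 80.3)
top tray 6214 (array([ 436., -273.]), array([216., 210.]), 80.8)
scene tray 6768 (array([ 444., -274.]), array([219., 229.]), 81.8)
top tab_grip 4265 (array([544., 112.]), array([190., 241.]), 6.6)
top screen 4239 (array([544., 112.]), array([190., 240.]), 6.8)
scene screen 5454 (array([560., 114.]), array([218., 241.]), 6.3)
top lamp_bar 5657 (array([644., 163.]), array([184., 343.]), 8.1)
scene lamp_bar 7686 (array([706., 186.]), array([315., 358.]), 11.3)
top tin 701 (array([434., 421.]), array([83., 64.]), 88.9)
scene tin 641 (array([440., 428.]), array([ 69., 106.]), 55.9)
```

View pics/c1.png

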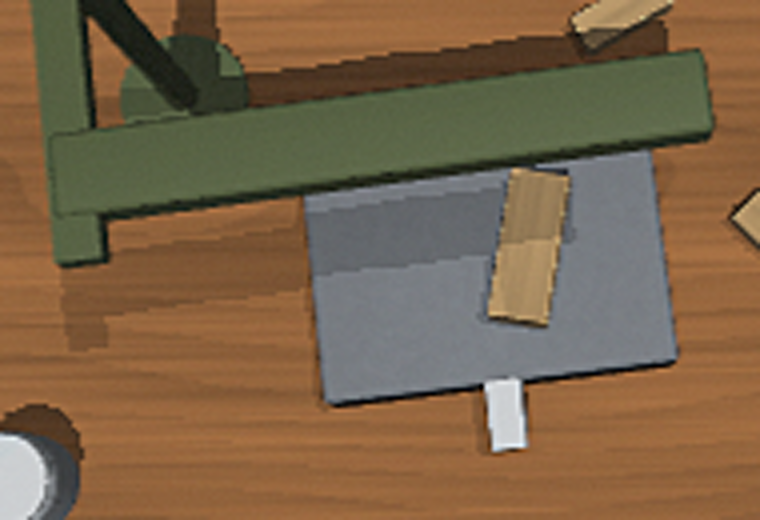

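The crop confirms the choice: the largest block lies on the grey screen at crop (530, 247). The tab is at crop (506, 413), and the lamp bar (top edges from (50, 135) to (713, 128)) just clears the offcut's far end in the image.

```bash
python3 - <<'E'
from h import *
f=lambda L:np.array(L)/4+[170,190]
def rep(name,L,z):
    P=back("top",f(L),z)[:,:2]*1000; print(name,np.round(P).tolist(),"mean",np.round(P.mean(0),1))
    for i in range(len(P)-1): d=P[i+1]-P[i]; print("  len",round(np.hypot(*d)),"ang",round(np.degrees(np.arctan2(d[1],d[0])),1))
rep("off",[(488,320),(512,168),(570,173),(547,326)],.083)
rep("scr",[(328,398),(677,354),(652,152)],.048)
rep("tab",[(492,450),(526,447)],.047)
rep("bar",[(57,215),(50,135),(705,50),(713,132)],.36)
rep("tray",(np.array([(403,262),(479,272),(473,348),(395,338)])-[170,190])*4,.035)
E
```

```text
off [[532.0, 113.0], [633.0, 96.0], [629.0, 57.0], [527.0, 74.0]] mean [579.9  84.9]
  len 102 ang -9.6
  len 39 ang -96.0
  len 103 ang 170.5
scr [[486.0, 221.0], [510.0, -12.0], [649.0, 1.0]] mean [548.3  69.8]
  len 235 ang -83.9
  len 139 ang 5.4
tab [[449.0, 112.0], [451.0, 90.0]] mean [449.8 101. ]
  len 23 ang -86.1
bar [[557.0, 319.0], [598.0, 324.0], [637.0, -12.0], [594.0, -14.0]] mean [596.5 154.2]
  len 42 ang 6.5
  len 338 ang -83.4
  len 43 ang -176.4
tray [[553.0, -189.0], [522.0, -396.0], [320.0, -363.0], [350.0, -157.0]] mean [ 436.5 -276.2]
  len 209 ang -98.6
  len 205 ang 170.9
  len 209 ang 81.6
```

View pics/c2.png

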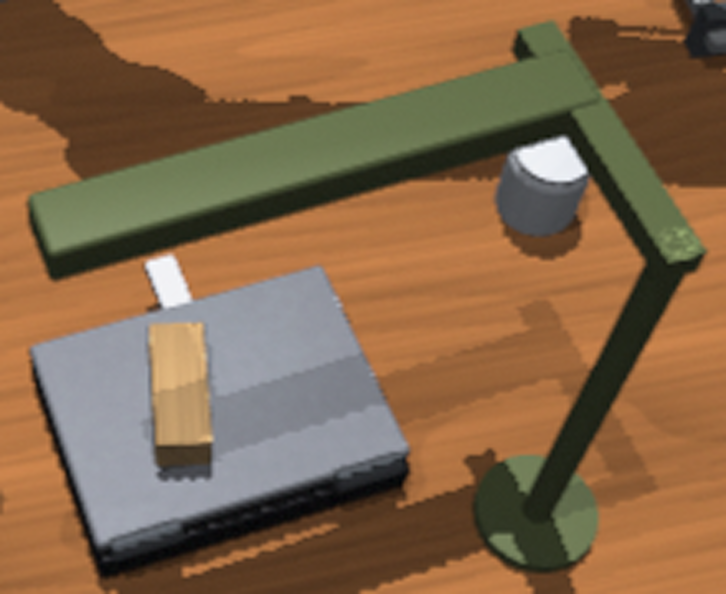

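Measured, in mm:

| Thing | Position | Yaw / notes |
|---|---|---|
| Terminal | | yaw about 6.5° |
| Hinge | (672, 125) | |
| tab_grip | (468, 102) | |
| Offcut | (580, 85), top 83 | yaw −9.6° |
| Tray | (436, −276) | |
| Lamp bar | front edge x ≈ 583 at y = 85 | 71 mm before the hinge, as stated |

I'll grasp the offcut with the tool tilted 30° from vertical.

```bash
cat >> h.py <<'E'
def rot(heading,pitch):
    "tool z at heading (deg), pitched down by pitch (deg); tool y horizontal to the left"
    h,p=np.radians([heading,pitch]); z=np.array([np.cos(h)*np.cos(p),np.sin(h)*np.cos(p),-np.sin(p)])
    y=np.array([-np.sin(h),np.cos(h),0]); return R.from_matrix(np.c_[np.cross(y,z),y,z])
def plan(way,n,start=None):
    "way: list of (pos mm, R); n rows for each; prints jog rows from the current pose"
    s=arm.state(); p,q=start or (s["tool_pos"]*1000,R.from_rotvec(s["eef_rot"]))
    for (P,Q),k in zip(way,n):
        P=np.array(P,float)
        for i in range(k):
            dp=q.inv().apply((P-p)/(k-i)); dr=np.degrees((q.inv()*Q).as_rotvec())/(k-i)
            dp=np.round(dp); dr=np.round(dr,1)
            print([*dp.astype(int).tolist(),*dr.tolist()],end=",\n")
            p=p+q.apply(dp); q=q*R.from_rotvec(np.radians(dr))
        print("--",np.round(p),"err",np.round(P-p,1),np.round(np.degrees((q.inv()*Q).magnitude()),2))
def st():
    s=arm.state(); q=R.from_rotvec(s["eef_rot"]); z=q.apply([0,0,1])
    print("t",s["time"],"p",np.round(s["tool_pos"]*1000,1),"head",np.round(np.degrees(np.arctan2(z[1],z[0])),1),"pitch",np.round(np.degrees(-np.arcsin(z[2])),1),"F",np.round(s["contact_force"],1),"open",round(s["opening"],3),"grip",round(s["grasp_force"],1),"j",np.round(s["joints"],2))
E
python3 - <<'E'
from h import *
Q=rot(-9.6,60)
plan([((500,99,195),Q)],[20])
E
```

```text
[-22, -20, 2, -0.1, -1.5, -0.4],
[-22, -20, 3, -0.1, -1.5, -0.4],
[-22, -20, 3, -0.1, -1.5, -0.4],
[-22, -21, 4, -0.1, -1.5, -0.4],
[-21, -21, 4, -0.1, -1.5, -0.4],
[-21, -21, 5, -0.1, -1.5, -0.4],
[-21, -21, 5, -0.1, -1.5, -0.4],
[-20, -21, 6, -0.1, -1.5, -0.4],
[-20, -21, 6, -0.1, -1.5, -0.4],
[-20, -22, 7, -0.1, -1.5, -0.4],
[-20, -22, 7, -0.1, -1.5, -0.4],
[-19, -22, 8, -0.1, -1.5, -0.4],
[-19, -22, 8, -0.1, -1.5, -0.4],
[-18, -22, 9, -0.1, -1.5, -0.4],
[-18, -22, 9, -0.1, -1.5, -0.4],
[-18, -22, 10, -0.1, -1.5, -0.4],
[-17, -22, 10, -0.2, -1.5, -0.4],
[-17, -23, 11, -0.1, -1.5, -0.4],
[-16, -23, 11, -0.2, -1.5, -0.5],
[-16, -23, 11, -0.1, -1.5, -0.4],
-- [500.  99. 195.] err [ 0.2  0.3 -0.4] 0.07
```

Call:
{"name": "jog_arm", "arguments": {"commands": [[[-22,-20,2,-0.1,-1.5,-0.4,1],[-22,-20,3,-0.1,-1.5,-0.4,1],[-22,-20,3,-0.1,-1.5,-0.4,1],[-22,-21,4,-0.1,-1.5,-0.4,1],[-21,-21,4,-0.1,-1.5,-0.4,1],[-21,-21,5,-0.1,-1.5,-0.4,1],[-21,-21,5,-0.1,-1.5,-0.4,1],[-20,-21,6,-0.1,-1.5,-0.4,1],[-20,-21,6,-0.1,-1.5,-0.4,1],[-20,-22,7,-0.1,-1.5,-0.4,1]]], "newtons": 25}}

```text
time: 2.75
tool_pos: [0.3503, 0.3577, 0.2184]
eef_rot: [0.349, 2.858, -0.033]
contact_force: [0.3, 0.6, 0.0]
opening: 1.0
grasp_force: 0.0
```

Call:
{"name": "jog_arm", "arguments": {"commands": [[[-20,-22,7,-0.1,-1.5,-0.4,1],[-19,-22,8,-0.1,-1.5,-0.4,1],[-19,-22,8,-0.1,-1.5,-0.4,1],[-18,-22,9,-0.1,-1.5,-0.4,1],[-18,-22,9,-0.1,-1.5,-0.4,1],[-18,-22,10,-0.1,-1.5,-0.4,1],[-17,-22,10,-0.2,-1.5,-0.4,1],[-17,-23,11,-0.1,-1.5,-0.4,1],[-16,-23,11,-0.2,-1.5,-0.5,1],[-16,-23,11,-0.1,-1.5,-0.4,1]]]}}

```text
time: 3.75
tool_pos: [0.5002, 0.0977, 0.1955]
eef_rot: [0.22, 2.608, -0.058]
contact_force: [0.4, -0.3, 0.3]
opening: 1.002
grasp_force: 0.0
```

```bash
python3 - <<'E'
from h import *
st()
Q=rot(-9.6,60)
plan([((533,92,135),Q),((570,87,73),Q)],[4,6])
E
```

```text
t 3.75 p [500.2  97.7 195.5] head -9.6 pitch 59.9 F [ 0.4 -0.3  0.3] open 1.002 grip 0.0 j [-0.76 -0.29  0.27  2.25  0.54  0.81  0.61]
[0, 0, 17, 0.0, 0.0, -0.0],
[1, 0, 17, 0.0, 0.0, -0.0],
[0, 0, 18, 0.0, 0.1, -0.0],
[1, 0, 17, 0.0, 0.0, -0.0],
-- [533.  92. 135.] err [ 0.4 -0.3  0.1] 0.05
[0, 0, 12, 0.0, 0.0, -0.0],
[0, 0, 12, 0.0, 0.0, -0.0],
[0, 0, 12, 0.0, 0.0, -0.0],
[-1, 0, 12, 0.0, 0.0, -0.0],
[0, 1, 12, 0.0, 0.0, -0.0],
[-1, 0, 12, 0.0, 0.0, -0.0],
-- [570.  87.  74.] err [-0.   0.  -0.5] 0.05
```

Call:
{"name": "jog_arm", "arguments": {"commands": [[[0,0,17,0,0,0,1],[1,0,17,0,0,0,1],[0,0,18,0,0,0,1],[1,0,17,0,0,0,1],[0,0,12,0,0,0,1],[0,0,12,0,0,0,1],[0,0,12,0,0,0,1],[-1,0,12,0,0,0,1],[0,1,12,0,0,0,1],[-1,0,12,0,0,0,1]]]}}

```text
time: 4.75
tool_pos: [0.5699, 0.088, 0.0731]
eef_rot: [0.22, 2.609, -0.059]
contact_force: [0.8, -0.3, 1.6]
opening: 0.999
grasp_force: 0.0
```

```bash
python3 - <<'E'
from h import *
st()
im=imaging.snapshot("scene"); cv2.imwrite("pics/g1.png",cv2.resize(im[150:350,240:440],None,fx=3,fy=3))
E
```

```text
t 4.75 p [569.9  88.   73.1] head -9.6 pitch 59.9 F [ 0.8 -0.3  1.6] open 0.999 grip 0.0 j [-0.71  0.05  0.37  2.25  0.56  0.44  0.59]
```

View pics/g1.png

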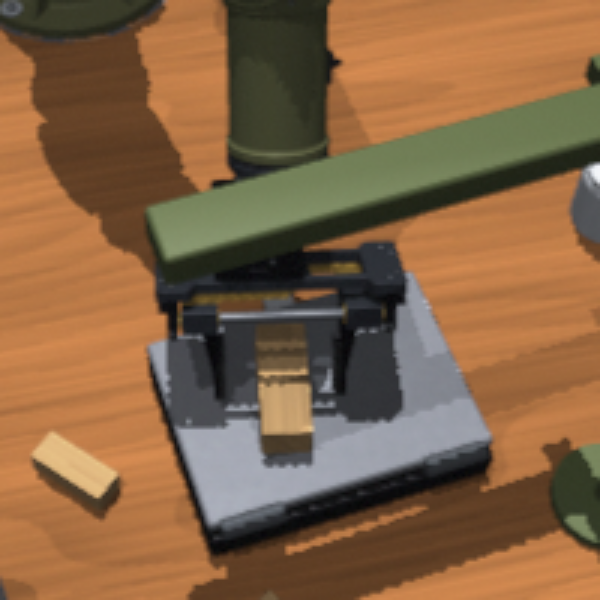

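The fingers straddle the offcut, which sits at crop (285, 400) between fingers at about (215, 370) and (345, 370). The lamp is clear, so I'll close and lift.

Call:
{"name": "jog_arm", "arguments": {"commands": [[[0,0,0,0,0,0,0.3],[0,0,0,0,0,0,0.3],[0,0,0,0,0,0,0.3],[0,0,0,0,0,0,0.3],[0,0,0,0,0,0,0.3],[0,0,0,0,0,0,0.3],[0,0,0,0,0,0,0.3],[0,0,0,0,0,0,0.3]]], "newtons": 25}}

```text
time: 5.6
tool_pos: [0.5697, 0.0881, 0.0735]
eef_rot: [0.22, 2.609, -0.059]
contact_force: [-1.2, 0.2, 0.9]
opening: 0.459
grasp_force: 25.0
```

```bash
python3 - <<'E'
from h import *
st()
Q=rot(-9.6,60)
plan([((555,90,130),Q),((490,60,190),Q),((432,-276,140),rot(-25,60))],[5,5,16])
E
```

```text
t 5.6 p [569.7  88.1  73.5] head -9.6 pitch 59.9 F [-1.2  0.2  0.9] open 0.459 grip 25.0 j [-0.71  0.05  0.37  2.25  0.56  0.44  0.59]
[-3, 0, -11, 0.0, 0.0, -0.0],
[-3, 0, -11, 0.0, 0.0, -0.0],
[-3, 0, -11, 0.0, 0.0, -0.0],
[-3, 0, -12, 0.0, 0.0, -0.0],
[-3, -1, -11, 0.0, 0.1, -0.0],
-- [555.  90. 130.] err [0.3 0.3 0.5] 0.05
[4, -8, -16, 0.0, -0.0, -0.0],
[4, -8, -16, 0.0, -0.0, -0.0],
[4, -8, -17, 0.0, -0.0, -0.0],
[4, -8, -16, 0.0, -0.0, -0.0],
[5, -8, -17, 0.0, -0.0, -0.0],
-- [490.  60. 190.] err [ 0.3 -0.1 -0. ] 0.05
[2, -21, 3, 0.5, -0.0, 0.8],
[1, -21, 3, 0.5, -0.0, 0.8],
[1, -21, 3, 0.5, -0.0, 0.8],
[1, -21, 3, 0.5, -0.0, 0.8],
[0, -21, 3, 0.5, -0.0, 0.8],
[0, -21, 4, 0.5, -0.0, 0.8],
[0, -21, 4, 0.5, -0.0, 0.8],
[-1, -21, 4, 0.5, -0.0, 0.9],
[-1, -21, 4, 0.5, -0.0, 0.8],
[-1, -21, 4, 0.5, -0.0, 0.9],
[-1, -21, 5, 0.4, -0.0, 0.8],
[-2, -21, 5, 0.5, -0.0, 0.9],
[-2, -21, 5, 0.4, -0.0, 0.8],
[-2, -22, 5, 0.5, -0.0, 0.9],
[-3, -21, 5, 0.4, -0.0, 0.8],
[-3, -21, 5, 0.5, -0.0, 0.9],
-- [ 432. -276.  140.] err [-0.1 -0.3  0.1] 0.0
```

Call:
{"name": "jog_arm", "arguments": {"commands": [[[-3,0,-11,0,0,0,0.3],[-3,0,-11,0,0,0,0.3],[-3,0,-11,0,0,0,0.3],[-3,0,-12,0,0,0,0.3],[-3,-1,-11,0,0,0,0.3],[4,-8,-16,0,0,0,0.3],[4,-8,-16,0,0,0,0.3],[4,-8,-17,0,0,0,0.3],[4,-8,-16,0,0,0,0.3],[5,-8,-17,0,0,0,0.3]]]}}

```text
time: 6.6
tool_pos: [0.4982, 0.0655, 0.1857]
eef_rot: [0.216, 2.607, -0.051]
contact_force: [0.0, 0.5, -1.0]
opening: 0.457
grasp_force: 25.0
```

Call:
{"name": "jog_arm", "arguments": {"commands": [[[2,-21,3,0.5,0,0.8,0.3],[1,-21,3,0.5,0,0.8,0.3],[1,-21,3,0.5,0,0.8,0.3],[1,-21,3,0.5,0,0.8,0.3],[0,-21,3,0.5,0,0.8,0.3],[0,-21,4,0.5,0,0.8,0.3],[0,-21,4,0.5,0,0.8,0.3],[-1,-21,4,0.5,0,0.9,0.3],[-1,-21,4,0.5,0,0.8,0.3],[-1,-21,4,0.5,0,0.9,0.3]]]}}

```text
time: 7.6
tool_pos: [0.4747, -0.137, 0.151]
eef_rot: [0.433, 2.589, -0.12]
contact_force: [-0.5, 0.3, -0.7]
opening: 0.458
grasp_force: 25.0
```

Call:
{"name": "jog_arm", "arguments": {"commands": [[[-1,-21,5,0.4,0,0.8,0.3],[-2,-21,5,0.5,0,0.9,0.3],[-2,-21,5,0.4,0,0.8,0.3],[-2,-22,5,0.5,0,0.9,0.3],[-3,-21,5,0.4,0,0.8,0.3],[-3,-21,5,0.5,0,0.9,0.3]]]}}

```text
time: 8.2
tool_pos: [0.4529, -0.2648, 0.1316]
eef_rot: [0.564, 2.566, -0.149]
contact_force: [0.0, -0.7, 0.1]
opening: 0.459
grasp_force: 25.0
```

```bash
python3 - <<'E'
from h import *
st()
for n in("top","scene"):
    im=imaging.snapshot(n)
    print(n,[(np.round(d["location"]).tolist(),round(d["confidence"],2)) for d in finder.search_frame(n,"offcut")])
cv2.imwrite("pics/p1.png",im[120:400,60:440])
Q=rot(-25,60)
plan([((430,-276,60),Q),((430,-276,33),Q)],[6,6])
E
```

```text
t 8.2 p [ 452.9 -264.8  131.6] head -24.7 pitch 60.1 F [ 0.  -0.7  0.1] open 0.459 grip 25.0 j [ 0.24 -0.2   0.24  2.32  0.04  0.49  1.6 ]
top [([282.0, 448.0], 0.96), ([251.0, 365.0], 0.76), ([196.0, 325.0], 0.6)]
scene [([365.0, 322.0], 0.71), ([255.0, 169.0], 0.66), ([347.0, 225.0], 0.61), ([307.0, 265.0], 0.56)]
[8, -3, 9, 0.0, -0.0, 0.0],
[8, -4, 9, 0.0, -0.0, 0.0],
[8, -3, 9, 0.0, -0.0, 0.0],
[8, -4, 9, 0.1, -0.0, 0.1],
[9, -3, 9, 0.0, -0.1, 0.0],
[8, -4, 9, 0.1, -0.0, 0.1],
-- [ 430. -276.   60.] err [-0.1  0.2 -0. ] 0.05
[2, 0, 4, -0.0, -0.0, -0.0],
[2, 0, 4, -0.0, -0.0, -0.0],
[2, 0, 4, -0.0, -0.0, -0.0],
[3, 0, 4, -0.0, -0.0, -0.0],
[2, 0, 4, -0.0, -0.0, -0.0],
[3, 0, 3, -0.0, -0.0, -0.0],
-- [ 430. -276.   33.] err [ 0.5 -0.1 -0.1] 0.05
```

View pics/p1.png

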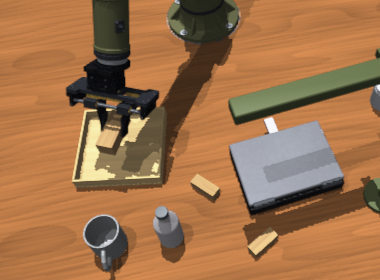

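The offcut is held level over the tray at crop (110, 137), and the screen is still closed. Lowering now.

Call:
{"name": "jog_arm", "arguments": {"commands": [[[8,-3,9,0,0,0,0.3],[8,-4,9,0,0,0,0.3],[8,-3,9,0,0,0,0.3],[8,-4,9,0,0,0,0.3],[9,-3,9,0,0,0,0.3],[8,-4,9,0,0,0,0.3],[2,0,4,0,0,0,0.3],[2,0,4,0,0,0,0.3],[2,0,4,0,0,0,0.3],[2,0,4,0,0,0,0.3]]]}}

```text
time: 9.4
tool_pos: [0.4318, -0.2768, 0.0419]
eef_rot: [0.563, 2.566, -0.149]
contact_force: [0.8, 0.1, -1.2]
opening: 0.457
grasp_force: 25.0
```

```bash
python3 - <<'E'
from h import *
st()
Q=rot(-25,60)
p=arm.state()["tool_pos"]*1000
plan([((p[0],p[1],32),Q)],[4])
E
```

```text
t 9.4 p [ 431.8 -276.8   41.9] head -24.7 pitch 60.1 F [ 0.8  0.1 -1.2] open 0.457 grip 25.0 j [ 0.19 -0.05  0.37  2.42 -0.2   0.25  1.88]
[1, 0, 2, 0.0, -0.0, 0.1],
[1, 0, 2, 0.1, -0.0, 0.0],
[1, 0, 2, 0.0, -0.0, 0.1],
[2, 0, 3, 0.1, -0.1, 0.0],
-- [ 432. -277.   32.] err [-0.1  0.1  0.4] 0.04
```

Call:
{"name": "jog_arm", "arguments": {"commands": [[[0,0,3,0,0,0,0.3],[0,0,3,0,0,0,0.3],[0,0,3,0,0,0,0.3],[0,0,1,0,0,0,0.3],[0,0,0,0,0,0,0.3]]]}}

```text
time: 9.9
tool_pos: [0.4357, -0.279, 0.0329]
eef_rot: [0.564, 2.567, -0.149]
contact_force: [-0.5, 0.0, -0.5]
opening: 0.453
grasp_force: 25.0
```

Call:
{"name": "jog_arm", "arguments": {"commands": [[[0,0,1,0,0,0,0.3],[0,0,1,0,0,0,0.3],[0,0,0,0,0,0,0.3]]]}}

```text
time: 10.2
tool_pos: [0.4369, -0.2795, 0.0316]
eef_rot: [0.564, 2.566, -0.15]
contact_force: [0.3, -0.5, -0.2]
opening: 0.456
grasp_force: 25.0
```

Call:
{"name": "jog_arm", "arguments": {"commands": [[[0,0,0,0,0,0,0.6],[0,0,0,0,0,0,0.85],[0,0,0,0,0,0,0.85],[0,0,0,0,0,0,0.85],[0,0,-10,0,0,0,0.85],[0,0,-20,0,0,0,0.85],[-5,0,-25,0,0,0,0.85],[-5,0,-25,0,0,0,0.85],[-5,0,-20,0,0,0,0.85]]]}}

```text
time: 11.1
tool_pos: [0.4028, -0.2641, 0.1261]
eef_rot: [0.564, 2.568, -0.15]
contact_force: [-7.8, 12.4, 18.2]
opening: 0.853
grasp_force: 0.0
```

```bash
python3 - <<'E'
from h import *
st()
for n in("top","scene"):
    im=imaging.snapshot(n)
    L=finder.silhouettes(n,"offcut"); 
    for d in L:
        ys,xs=np.nonzero(d["region"]); P=back(n,np.c_[xs,ys],.041)[:,:2]*1000
        print(n,np.round(P.mean(0)),round(d["confidence"],2))
cv2.imwrite("pics/p2.png",im[120:400,60:440])
Q=rot(6.5,58)
# tab: grasp point 2mm behind TCP; TCP at tab_grip + 2mm
g=np.array([468,101.5,41])
z=Q.apply([0,0,1]); print("tcp",g+2*z)
plan([((400,-150,170),rot(-8,60)),(g-90*z,Q)],[10,10])
E
```

```text
t 11.1 p [ 402.8 -264.1  126.1] head -24.7 pitch 60.2 F [-7.8 12.4 18.2] open 0.853 grip 0.0 j [ 0.31 -0.3   0.23  2.41  0.01  0.51  1.68]
top [589. -84.] 0.81
top [752.  20.] 0.67
top [ 459. -288.] 0.63
scene [ 458. -281.] 0.89
scene [605. -85.] 0.84
scene [765.  18.] 0.58
tcp [469.05302573 101.61997713  39.30390381]
[2, 10, -6, -0.8, -0.0, -1.5],
[2, 10, -6, -0.8, -0.0, -1.5],
[2, 11, -6, -0.8, -0.0, -1.4],
[1, 11, -6, -0.8, -0.0, -1.5],
[1, 11, -6, -0.9, -0.0, -1.4],
[1, 11, -6, -0.8, -0.0, -1.5],
[1, 11, -5, -0.9, -0.0, -1.4],
[0, 11, -5, -0.8, -0.0, -1.5],
[0, 11, -6, -0.9, -0.1, -1.4],
[0, 11, -5, -0.8, -0.0, -1.5],
-- [ 400. -150.  170.] err [ 0.3 -0.2  0.2] 0.04
[4, 25, 4, -0.7, -0.2, -1.2],
[3, 25, 4, -0.8, -0.2, -1.2],
[3, 25, 4, -0.7, -0.2, -1.3],
[2, 25, 5, -0.8, -0.2, -1.2],
[2, 24, 5, -0.7, -0.2, -1.3],
[1, 24, 5, -0.8, -0.2, -1.2],
[1, 25, 6, -0.7, -0.2, -1.3],
[0, 24, 6, -0.8, -0.2, -1.2],
[0, 24, 7, -0.7, -0.2, -1.3],
[-1, 25, 7, -0.8, -0.2, -1.2],
-- [421.  96. 117.] err [ 0.  -0.4  0.5] 0.01
```

View pics/p2.png

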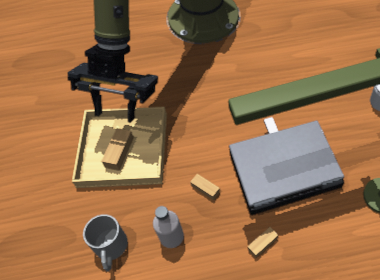

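The offcut lies flat in the tray at crop (117, 148), world about (458, −284), and the screen is still closed. Near the tab a tilted tool would run into joint 2's limit, so I'll approach almost vertically and tilt during the arc.

```bash
python3 - <<'E'
from h import *
g=np.array([468,101.5,41])
plan([((450,-100,170),rot(-8,75)),((468,101,140),rot(6.5,85))],[9,9])
E
```

```text
[0, 19, -6, -0.7, 1.6, -1.7],
[0, 19, -5, -0.7, 1.6, -1.7],
[-1, 19, -5, -0.7, 1.7, -1.7],
[-1, 19, -5, -0.7, 1.7, -1.7],
[-2, 19, -5, -0.7, 1.6, -1.8],
[-2, 19, -5, -0.7, 1.6, -1.7],
[-2, 19, -5, -0.7, 1.7, -1.8],
[-3, 18, -4, -0.7, 1.6, -1.7],
[-3, 19, -4, -0.8, 1.7, -1.8],
-- [ 450. -100.  170.] err [ 0.1 -0.1  0.5] 0.02
[2, 22, 3, -0.3, 1.1, -1.6],
[1, 22, 3, -0.3, 1.1, -1.6],
[1, 23, 3, -0.3, 1.1, -1.6],
[0, 22, 3, -0.3, 1.1, -1.6],
[-1, 23, 3, -0.3, 1.1, -1.6],
[-2, 22, 4, -0.3, 1.1, -1.6],
[-2, 22, 4, -0.2, 1.1, -1.6],
[-3, 22, 4, -0.3, 1.1, -1.5],
[-4, 23, 3, -0.2, 1.2, -1.6],
-- [468. 101. 140.] err [-0.4 -0.2 -0.1] 0.06
```

Call:
{"name": "jog_arm", "arguments": {"commands": [[[0,19,-6,-0.7,1.6,-1.7,0.85],[0,19,-5,-0.7,1.6,-1.7,0.85],[-1,19,-5,-0.7,1.7,-1.7,0.85],[-1,19,-5,-0.7,1.7,-1.7,0.85],[-2,19,-5,-0.7,1.6,-1.8,0.85],[-2,19,-5,-0.7,1.6,-1.7,0.85],[-2,19,-5,-0.7,1.7,-1.8,0.85],[-3,18,-4,-0.7,1.6,-1.7,0.85],[-3,19,-4,-0.8,1.7,-1.8,0.85]]]}}

```text
time: 12.2
tool_pos: [0.4498, -0.0989, 0.1692]
eef_rot: [0.198, 2.875, -0.025]
contact_force: [0.7, -0.1, -0.7]
opening: 0.849
grasp_force: 0.0
```

Call:
{"name": "jog_arm", "arguments": {"commands": [[[2,22,3,-0.3,1.1,-1.6,0.85],[1,22,3,-0.3,1.1,-1.6,0.85],[1,23,3,-0.3,1.1,-1.6,0.85],[0,22,3,-0.3,1.1,-1.6,0.85],[-1,23,3,-0.3,1.1,-1.6,0.85],[-2,22,4,-0.3,1.1,-1.6,0.85],[-2,22,4,-0.2,1.1,-1.6,0.85],[-3,22,4,-0.3,1.1,-1.5,0.85],[-4,23,3,-0.2,1.2,-1.6,0.85]]]}}

```text
time: 13.1
tool_pos: [0.4682, 0.1031, 0.1397]
eef_rot: [-0.178, 3.053, 0.007]
contact_force: [-0.7, -1.1, -1.6]
opening: 0.852
grasp_force: 0.0
```

```bash
python3 - <<'E'
from h import *
st()
Q=rot(6.5,85)
plan([((466,101.5,39),Q)],[9])
E
```

```text
t 13.1 p [468.2 103.1 139.7] head 6.7 pitch 85.2 F [-0.7 -1.1 -1.6] open 0.852 grip 0.0 j [ 0.03 -0.01 -0.31  2.04  0.01  1.03  1.4 ]
[1, 0, 11, 0.0, -0.0, 0.0],
[1, 0, 11, 0.0, -0.0, 0.0],
[1, 0, 11, 0.0, -0.0, 0.0],
[1, 0, 11, 0.0, -0.0, 0.0],
[1, 0, 11, 0.0, -0.0, 0.0],
[1, 0, 11, 0.0, -0.0, 0.0],
[2, 0, 11, 0.0, -0.1, 0.1],
[1, -1, 12, 0.0, -0.0, 0.0],
[2, 0, 11, 0.0, -0.1, 0.1],
-- [466. 102.  39.] err [ 0.1 -0.3 -0.1] 0.03
```

Call:
{"name": "jog_arm", "arguments": {"commands": [[[1,0,11,0,0,0,0.85],[1,0,11,0,0,0,0.85],[1,0,11,0,0,0,0.85],[1,0,11,0,0,0,0.85],[1,0,11,0,0,0,0.85],[1,0,11,0,0,0,0.85],[2,0,11,0,0,0,0.85],[1,-1,12,0,0,0,0.85],[2,0,11,0,0,0,0.85]]]}}

```text
time: 14.0
tool_pos: [0.4661, 0.1, 0.0387]
eef_rot: [-0.174, 3.051, 0.007]
contact_force: [0.6, 0.1, 0.3]
opening: 0.854
grasp_force: 0.0
```

Call:
{"name": "jog_arm", "arguments": {"commands": [[[0,0,0,0,0,0,0.15],[0,0,0,0,0,0,0.15],[0,0,0,0,0,0,0.15],[0,0,0,0,0,0,0.15],[0,0,0,0,0,0,0.15],[0,0,0,0,0,0,0.15],[0,0,0,0,0,0,0.15],[0,0,0,0,0,0,0.15]]], "newtons": 25}}

```text
time: 14.8
tool_pos: [0.4657, 0.1062, 0.04]
eef_rot: [-0.178, 3.049, 0.019]
contact_force: [-2.2, 14.3, -1.8]
opening: 0.276
grasp_force: 25.0
```

```bash
cat > arc.py <<'E'
from h import *
import sys
# arc about the hinge: angles from a0 to a1 deg, pitch from p0 to p1, n rows
a0,a1,p0,p1,n=map(float,sys.argv[1:]); n=int(n)
H=np.array([672,124.5,41]); u=np.array([np.cos(np.radians(6.5)),np.sin(np.radians(6.5)),0])
s=arm.state(); p=s["tool_pos"]*1000; st()
v=p-H; r=np.hypot(v@u,v[2]); lat=v-(v@u)*u-[0,0,v[2]]; a=np.degrees(np.arctan2(v[2],-v@u)); print("r",r,"ang",a)
if a0<-90: a0=a
W=[]
for i in range(1,n+1):
    t=np.radians(a0+(a1-a0)*i/n); W.append((H+lat-r*np.cos(t)*u+[0,0,r*np.sin(t)],rot(6.5,p0+(p1-p0)*i/n)))
plan(W,[1]*n)
E
python3 arc.py -99 20 85 75 10 | grep -v -- --
```

```text
t 14.8 p [465.7 106.2  40. ] head 11.3 pitch 85.0 F [-2.2 14.3 -1.8] open 0.276 grip 25.0 j [ 0.02  0.12 -0.31  2.14  0.06  0.8   1.35]
r 207.01302221160194 ang -0.28614017194661645
[-1, 0, -7, 0.4, -1.0, 0.2],
[-1, 0, -8, 0.0, -1.0, -0.0],
[-1, 0, -7, 0.0, -1.0, -0.0],
[-2, 0, -7, 0.0, -1.0, -0.0],
[-2, 0, -7, 0.0, -1.0, -0.0],
[-3, 0, -7, 0.0, -1.0, -0.0],
[-3, 0, -6, 0.0, -1.0, -0.0],
[-3, 0, -7, 0.0, -1.0, -0.0],
[-4, 0, -6, 0.0, -1.0, -0.0],
[-4, 0, -6, 0.0, -1.0, -0.0],
```

The tab is gripped (24 mm opening) but sits 5 mm to the left, so I'll relieve that sideways and start the arc.

Call:
{"name": "jog_arm", "arguments": {"commands": [[[0,3,0,0,0,0,0.15],[0,2,0,0,0,0,0.15],[-1,0,-7,0,-1,0,0.15],[-1,0,-8,0,-1,0,0.15],[-1,0,-7,0,-1,0,0.15],[-2,0,-7,0,-1,0,0.15],[-2,0,-7,0,-1,0,0.15],[-3,0,-7,0,-1,0,0.15],[-3,0,-6,0,-1,0,0.15],[-3,0,-7,0,-1,0,0.15]]]}}

```text
time: 15.8
tool_pos: [0.4727, 0.1071, 0.0971]
eef_rot: [-0.167, 2.911, 0.021]
contact_force: [4.8, 6.8, -10.6]
opening: 0.272
grasp_force: 25.0
```

```bash
python3 arc.py -99 37 77 67 10 | grep -v -- --
```

```text
t 15.8 p [472.7 107.1  97.1] head 7.0 pitch 77.0 F [  4.8   6.8 -10.6] open 0.272 grip 25.0 j [ 0.02 -0.05 -0.32  2.19  0.04  0.78  1.36]
r 207.76024533530833 ang 15.665521573407368
[-4, 0, -7, 0.1, -1.0, 0.1],
[-4, 0, -6, 0.0, -1.0, -0.0],
[-5, 0, -6, 0.0, -1.0, -0.0],
[-4, 0, -6, 0.0, -1.0, -0.0],
[-6, 0, -6, 0.0, -1.0, -0.0],
[-5, 0, -6, 0.0, -1.0, -0.0],
[-6, 0, -5, 0.0, -1.0, -0.0],
[-6, 0, -5, 0.0, -1.0, -0.0],
[-6, 0, -4, 0.0, -1.0, -0.0],
[-7, 0, -4, 0.0, -1.0, -0.0],
```

Call:
{"name": "jog_arm", "arguments": {"commands": [[[-4,1,-7,0,-1,0,0.15],[-4,1,-6,0,-1,0,0.15],[-5,0,-6,0,-1,0,0.15],[-4,0,-6,0,-1,0,0.15],[-6,0,-6,0,-1,0,0.15],[-5,0,-6,0,-1,0,0.15],[-6,0,-5,0,-1,0,0.15],[-6,0,-5,0,-1,0,0.15],[-6,0,-4,0,-1,0,0.15],[-7,0,-4,0,-1,0,0.15]]]}}

```text
time: 16.8
tool_pos: [0.5059, 0.1107, 0.1658]
eef_rot: [-0.156, 2.74, 0.029]
contact_force: [-0.1, -5.6, -7.8]
opening: 0.273
grasp_force: 25.0
```

```bash
python3 arc.py -99 57 67 57 10 | grep -v -- --
```

```text
t 16.8 p [505.9 110.7 165.8] head 6.3 pitch 67.2 F [-0.1 -5.6 -7.8] open 0.273 grip 25.0 j [ 0.02 -0.17 -0.31  2.18  0.03  0.73  1.37]
r 208.16411331748716 ang 36.83724588673535
[-6, 0, -4, -0.1, -1.2, 0.0],
[-7, 0, -3, 0.0, -1.0, 0.0],
[-7, 0, -3, 0.0, -1.0, 0.0],
[-7, 0, -2, 0.0, -1.0, 0.0],
[-7, 0, -2, 0.0, -1.0, 0.0],
[-7, 0, -2, 0.0, -1.0, 0.0],
[-7, 0, -2, 0.0, -1.0, 0.0],
[-7, 0, -1, 0.0, -1.0, 0.0],
[-7, 0, 0, 0.0, -1.0, 0.0],
[-8, 0, -1, 0.0, -1.0, 0.0],
```

Call:
{"name": "jog_arm", "arguments": {"commands": [[[-6,0,-4,0,-1,0,0.15],[-7,0,-3,0,-1,0,0.15],[-7,0,-3,0,-1,0,0.15],[-7,0,-2,0,-1,0,0.15],[-7,0,-2,0,-1,0,0.15],[-7,0,-2,0,-1,0,0.15],[-7,0,-2,0,-1,0,0.15],[-7,0,-1,0,-1,0,0.15],[-7,0,0,0,-1,0,0.15],[-8,0,-1,0,-1,0,0.15]]]}}

```text
time: 17.8
tool_pos: [0.558, 0.1161, 0.2147]
eef_rot: [-0.145, 2.569, 0.04]
contact_force: [-1.0, -4.9, -13.7]
opening: 0.272
grasp_force: 25.0
```

```bash
python3 arc.py -99 60.5 57 55 3 | grep -v -- --; python3 - <<'E'
from h import *
im=imaging.snapshot("scene"); cv2.imwrite("pics/a1.png",cv2.resize(im[120:360,260:500],None,fx=2.4,fy=2.4))
E
```

```text
t 17.8 p [558.  116.1 214.7] head 6.3 pitch 57.4 F [ -1.   -4.9 -13.7] open 0.272 grip 25.0 j [ 0.03 -0.2  -0.32  2.15  0.07  0.61  1.34]
r 207.86894907839186 ang 56.68250481900912
[-5, 0, 0, -0.1, -1.1, 0.0],
[-4, 0, 0, -0.0, -0.6, 0.0],
[-5, 0, 1, -0.0, -0.7, 0.0],
```

View pics/a1.png

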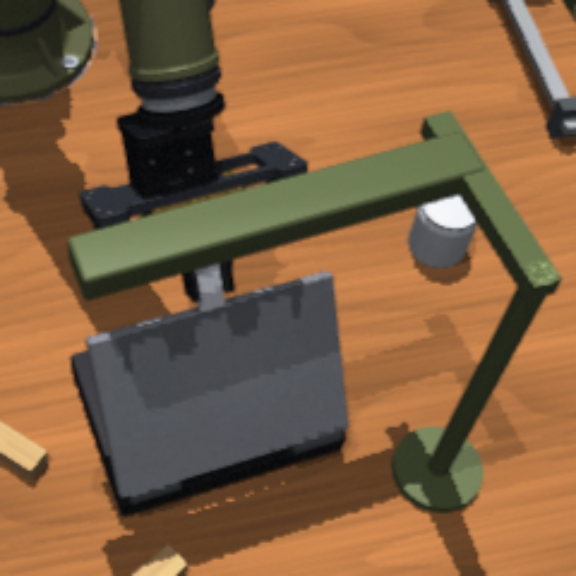

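The screen follows the tab (screen top edge at crop (90, 340) to (330, 280)), and the gripper sits in front of and below the bar. I'll do the last 4° and then release.

Call:
{"name": "jog_arm", "arguments": {"commands": [[[-5,0,0,0,-1,0,0.15],[-4,0,0,0,-0.6,0,0.15],[-5,0,1,0,-0.7,0,0.15],[0,-2,0,0,0,0,0.15],[0,0,0,0,0,0,0.15]]]}}

```text
time: 18.35
tool_pos: [0.5711, 0.1173, 0.2227]
eef_rot: [-0.145, 2.526, 0.045]
contact_force: [-2.7, -2.8, -7.5]
opening: 0.273
grasp_force: 25.0
```

```bash
python3 arc.py -99 60 55 55 1 | grep -v -- --
```

```text
t 18.35 p [571.1 117.3 222.7] head 6.5 pitch 54.9 F [-2.7 -2.8 -7.5] open 0.273 grip 25.0 j [ 0.04 -0.19 -0.32  2.15  0.08  0.57  1.34]
r 207.91388818665757 ang 60.92213744806364
[3, 0, 0, 0.0, 0.1, 0.1],
```

Call:
{"name": "jog_arm", "arguments": {"commands": [[[0,0,0,0,0,0,0.5],[0,0,0,0,0,0,0.7],[0,0,0,0,0,0,0.7],[0,0,0,0,0,0,0.7],[0,0,-10,0,0,0,0.7],[0,0,-15,0,0,0,0.7],[0,0,-15,0,0,0,0.7],[0,0,-15,0,0,0,0.7],[0,0,0,0,0,0,0.7]]]}}

```text
time: 19.25
tool_pos: [0.5433, 0.1163, 0.2694]
eef_rot: [-0.148, 2.523, 0.048]
contact_force: [-0.7, -0.4, 0.7]
opening: 0.697
grasp_force: 0.0
```

```bash
python3 - <<'E'
from h import *
st()
im=imaging.snapshot("scene")
# expected screen outline at 54,60,66 deg: front-edge corners of the screen's mid-plane (hinge y shifted to the gripped tab)
H=np.array([671.5,129.5,41]); u=np.array([np.cos(np.radians(6.5)),np.sin(np.radians(6.5)),0]); w=np.array([-u[1],u[0],0])
b=im.copy()
for a,c in((54,(0,0,255)),(60,(0,255,0)),(66,(255,0,0))):
    t=np.radians(a); e=-np.cos(t)*u+[0,0,np.sin(t)]; nrm=np.sin(t)*u+[0,0,np.cos(t)]
    P=[(H+175*e+7*nrm+k*w)/1000 for k in(-120,120)]
    q=proj("scene",P); cv2.line(b,tuple(map(int,np.round(q[0]))),tuple(map(int,np.round(q[1]))),c,1)
cv2.imwrite("pics/f1.png",cv2.resize(b[120:400,100:480],None,fx=2,fy=2))
E
```

```text
t 19.25 p [543.3 116.3 269.4] head 6.8 pitch 54.8 F [-0.7 -0.4  0.7] open 0.697 grip 0.0 j [-0.15 -0.3  -0.15  2.15  0.1   0.69  1.32]
```

View pics/f1.png

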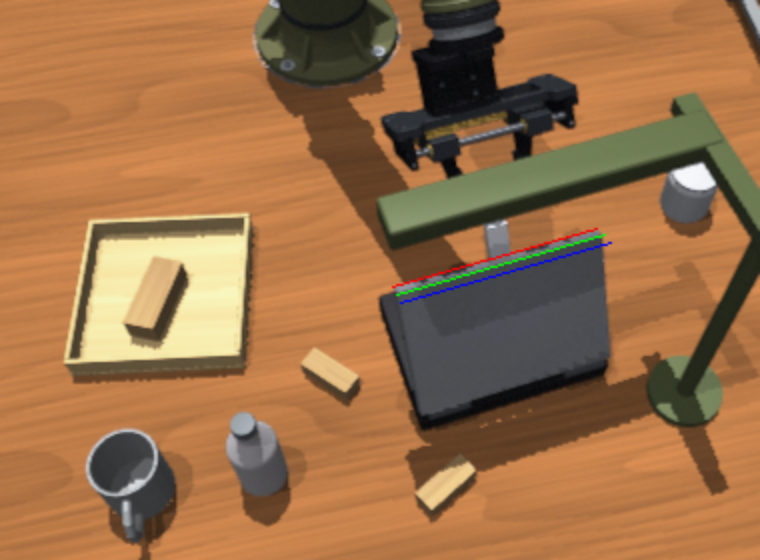

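The screen's edge falls on the 60° (green) line, the offcut lies in the tray at crop (155, 297), and the bystanders stand where they were. The gripper is clear of the tab. Handing in.

```bash
python3 -c "
from h import *
print(arm.job_done())"
```

```text
the job is handed in; nothing more can be done
None
```

I laid the offcut in the tray with the screen closed, then raised the screen to about 60° and let go; my last picture agrees, and the job is handed in with no verdict returned.

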